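# Set the bench pin out to its line and hold it

### The job

Pick up the notched bench pin and lay it centred and straight along the top of the raised steel block, notch over the catch tray and far enough back to sit there by itself when you let go. Then slide it outward along the block until the line scribed across it stands over the block's end on the tray side, and finish while still holding its tail down, so that it lies flat on the block and cannot tip into the tray. Leave the spare board and the other tools where they are.

Things in the scene. Friction and masses are not known exactly. Their poses are not given: they have to be found in the camera images.
- pin_center (a point): Centre, half-way up, of the bench pin: a loose light-wood board 200 long, 56 wide and 18 mm thick, about 0.13 to 0.23 kg, lying flat on the bench at the start. Its x axis points along its length towards the nose, the end with the V notch (36 mm wide at the end, 50 mm deep), y across, z up. Its tail end is plain, at x = -100 mm. It balances about 5 mm on the tail side of this point.
- pin_mark (a point): Middle of the dark 2 mm wide line scribed across the bench pin, on its top face, 35 mm from pin_center towards the tail (65 mm from the tail end, 135 mm from the tip of the nose) and 18 mm above its underside. Same axes as pin_center. With this line over the block's end the pin overbalances unless its tail is held down.
- block_edge (a point): Middle of the upper edge of the steel block's tray-side end. The block is fixed to the bench: a dark steel bar with a level top 110 mm long and 40 mm wide (narrower than the pin), 70 mm above the bench, on a foot 76 mm wide and 8 mm high. The x axis points outward along the bar, over the catch tray; the bar's top runs from here 110 mm in -x; y across, z up. The top face is at this point's height.
- block: The same fixed steel block; origin at bench height under the middle of its top (55 mm behind block_edge), same axes.
- catch_tray: Shallow fixed aluminium tray 150 x 120 x 14 mm high on the bench beyond the block's outer end, under the place where the pin's nose will hang. Origin: middle of its underside, 145 mm from the block's origin.
- bench_pin: The same loose bench pin; origin at the middle of its underside, 9 mm below pin_center, same axes.
- spare_center (a point): Centre, half-way up, of the spare board: plain light-wood rectangle 150 x 56 x 18 mm with neither notch nor line, flat on the bench. Not to be moved.
- hammer: Small hammer lying on the bench, 200 mm long; leave alone.
- pliers: Pliers with red handles, about 135 mm long, lying flat; leave alone. Origin at the pivot.
- tweezers: Dark steel tweezers 120 mm long, 7 mm high, lying flat; leave alone. Origin at the middle.
- jar: Small glass jar, 50 mm across and 55 mm high; leave alone.
- ring_clamp: Wooden ring clamp 120 x 26 x 20 mm, lying flat; leave alone.
Things that resemble listed ones, but are neither listed nor needed, are in the scene too. What is shaped like the catch_tray but turquoise is not meant.

How it is judged:
By the outcome, as a careful person would: the job done as asked, in the order asked, and still so for the second after the job is handed in, while the arm keeps its last pose, push and grip.
It also fails if it takes over 48 s, if anything falls off the work surface, if the arm or the gripper's body presses on something with over 40 N, if the wrist force passes 120 N, or if a joint passes its speed limit or range.

### The arm

A 7-joint arm with a two-finger parallel gripper is mounted at the origin on the work surface. World frame = base frame: x ahead of the robot, y to its left, z up, the work surface at z = 0. Lengths are in m, angles in rad, forces in N, time in s.
With the tool pointing down it reaches from about 0.425 to 0.925 m from the base axis. Payload 6.8 kg.
Tool frame: the origin (TCP) lies on the centre line of the jaws, within the pads' length; the fingertips stand 8 mm ahead of it and the grasp point (between the pads) lies 11 mm behind it (bot.tips_ahead is the distance from the TCP to the fingertips, in m); z points along the fingers, y is the line along which they close (so a half turn about z gives the same grasp; the last joint's range is limited). The gripper opens to 85 mm and grips with 20 to 120 N. Pads are 22 mm wide; open, the fingers measure 114 mm over their backs; the gripper's body (76 mm by 85 mm) begins 54 mm behind the grasp point. The pads swing forward as they close: fully open they stand 13 mm farther back than shut.
Start: joints at [-1.347, 0.477, 0.022, 1.555, -0.011, 1.109, -0.083], TCP at [0.22, 0.638, 0.239] pointing down, gripper open.
Joint ranges: [-2.96, 2.96], [-0.34, 2.1], [-1.41, 1.46], [0.24, 2.44], [-1.37, 4.51], [0.17, 1.92], [-2.96, 2.96]. Speed limits (rad/s): [2.39, 2.39, 3.14, 3.14, 3.14, 3.14, 3.14].

### API

Orientations are given as a unit quaternion [w, x, y, z].
In Python, from station import bot gives the robot as it stands.
- The arm moves only by the tool send_rows, never from a script. Its argument "deltas" is text: rows parted by semicolons, each of 4 numbers parted by spaces: the shift along the tool's x, y, z in m, then the turn about the tool's z in degrees. In form: x y z spin; .... A call has 1 to 5 rows; each row is the pose to reach, as a shift and turn from the pose commanded when the call began, along the tool's axes at that moment; what a row does not reach only later rows make up. A row lasts 1/10 s, in which the tool goes at most 50 mm and 8.59 degrees, less where a joint would pass 70% of its speed; a pose out of reach is approached as far as the arm can. A call with a gripper value outside its range is refused whole. "claw" is the opening, from 0 (shut) to 1 (fully open), set as the call begins (left out, the last holds). The fingers move at their own pace and stop on an object; "force" is the grip in N (left out, the last holds). Time passes only in rows, so rows that repeat a pose let the fingers close. It gives the time, the measured TCP pose, the force, the opening and the grip force at its end, in the units of the state.
- bot.get_obs(): the state, without advancing time (a new reading comes with each control period).
- bot.read_camera(name): name is "scene" or "top" or "wrist"; returns a dict with "img" (384x512x3 uint8, red, green, blue), "depth" (384x512 float32, m along the optical axis (not along the pixel's ray), 0 where there is no reading), "fx", "fy", "cx", "cy" (pixels), "camera_from_world" (4x4, takes a point from world to camera coordinates). Camera axes: x right, y up, looking along -z (the intrinsics and any distortion apply to the point x, -y, -z); pixel columns grow to the right and rows downward; lengths in m; the calibration is good to about 2 mm. A picture is of the moment at which its call begins.
- bot.hand_in(): hands the job in; it is judged then, once.
Trained networks look in a picture, given as the dict that the camera call returned (one of the last four; its "shot" number tells which), for a name from the list of things; names that differ only in an ending like _2 or _b are one class to them, and where a whole thing is asked for, a point or a joint stands for the part that bears it (a point fixed in the world has none). Each returns a list of dicts, best first, with "confidence" (0 to 1); they miss things now and then, are a little off and sometimes report something else, mostly with a low value. They report only what shows in the picture. A call takes as long as a camera call. They do not tell look-alikes from the thing itself.
- bot.masks_of(picture, query): "mask" (384x512 bool, what is visible of it).
- bot.landmark_of(picture, query): "xyz" ([x, y, z] in m, in world coordinates, good to about 4 mm: a listed point, or the origin of a listed thing).
The state is a dict: "t": time; "q": joint angles; "joint_vel": joint speeds; "joint_torque": joint torques, N m; "eef_pos": TCP position; "tool_rot": TCP orientation; "contact_force": force on the tool from outside, world axes, zero at the start; "torque": the same for the moment, N m; "gripper_width": opening from 0.0 (shut) to 1.0 (fully open); "grasp_force": force on a finger pad.
Only numpy, scipy, OpenCV 4.12 (cv2) and the standard library are available. Lean on these libraries where they do the work, as an engineer would, in place of code of your own. Each camera call takes 0.05 s, during which the arm holds its last target. There are 200 camera calls.

## Working session

There is one attempt and no reset: what is moved stays moved. The work goes in short steps, Python scripts to look and compute and a tool call to move; the robot and the scene stay as the last step left them, time stands still between calls to the robot, and variables do not carry over. Pictures are saved under pics/ and viewed, at most 10 in all, crops included, and the job is handed in when it is done.

Besides the shell and the picture viewer there is one more tool, called as name(argument=value, ...), one argument or row to a line, values as JSON. send_rows: Moves the arm, as the interface text tells. Its arguments: {"type":"object","properties":{"deltas":{"type":"string"},"claw":{"type":"number"},"force":{"type":"number"}},"required":["deltas"]}

```bash
mkdir -p pics
cat > h.py <<'E'
import numpy as np,cv2
from station import bot
def cam(n): return bot.read_camera(n)
def save(p,f): cv2.imwrite('pics/'+f,p['img'][:,:,::-1])
def pts(p,m=None):
    d=p['depth']; v,u=np.nonzero((d>0) if m is None else (m&(d>0))); z=d[v,u]
    c=np.c_[(u-p['cx'])/p['fx']*z,-(v-p['cy'])/p['fy']*z,-z,np.ones(len(z))]
    return (np.linalg.inv(p['camera_from_world'])@c.T).T[:,:3]
def pix(p,x):
    c=p['camera_from_world']@np.r_[x,1]; return p['cx']+p['fx']*c[0]/-c[2], p['cy']-p['fy']*c[1]/-c[2]
E
python3 - <<'E'
from h import *
o=bot.get_obs();print({k:np.round(v,3) for k,v in o.items()})
p=cam('top');s=cam('scene')
a=np.hstack([p['img'],s['img']]);cv2.imwrite('pics/a.png',cv2.resize(p['img'][:,:,::-1],(800,600)));save(s,'b.png')
for q in ['pin_center','pin_mark','block_edge','block','catch_tray','bench_pin','spare_center','ring_clamp']:
  for n,c in (('top',p),('scene',s)):
    for r in bot.landmark_of(c,q)[:3]: print(q,n,np.round(r['xyz'],3),round(r['confidence'],2),np.round(pix(c,r['xyz'])))
E
```

```text
{'t': np.float64(0.0), 'q': array([-1.347,  0.478,  0.022,  1.556, -0.012,  1.109, -0.083]), 'joint_vel': array([-0.   , -0.001,  0.001, -0.001,  0.   , -0.001, -0.001]), 'joint_torque': array([-0.0000e+00, -5.9648e+01,  1.6080e+00, -2.8119e+01,  1.2000e-02,
        9.0000e-03,  0.0000e+00]), 'eef_pos': array([0.22 , 0.638, 0.238]), 'tool_rot': array([-0.   ,  0.165,  0.986, -0.001]), 'contact_force': array([0.317, 0.458, 0.05 ]), 'torque': array([-0.003,  0.016,  0.02 ]), 'grasp_force': np.float64(0.0), 'gripper_width': np.float64(0.999)}
pin_center top [ 0.426 -0.294  0.005] 0.89 [342. 218.]
pin_center scene [ 0.429 -0.296  0.004] 0.69 [157. 236.]
pin_mark top [ 0.429 -0.334  0.011] 0.94 [357. 217.]
pin_mark scene [ 0.429 -0.33   0.019] 0.85 [145. 239.]
block_edge top [0.588 0.199 0.07 ] 0.75 [163. 153.]
block_edge top [ 0.426 -0.296  0.001] 0.2 [343. 218.]
block_edge scene [0.584 0.202 0.066] 0.57 [331. 167.]
block_edge scene [ 0.565  0.284 -0.001] 0.43 [341. 170.]
block top [ 0.596  0.143 -0.002] 0.74 [187. 156.]
block scene [0.599 0.142 0.002] 0.62 [319. 195.]
block scene [0.787 0.103 0.002] 0.62 [363. 239.]
catch_tray top [0.559 0.286 0.   ] 0.77 [135. 168.]
catch_tray scene [ 0.564  0.284 -0.001] 0.97 [340. 170.]
catch_tray scene [0.173 0.32  0.003] 0.58 [266. 118.]
catch_tray scene [ 0.384 -0.068  0.001] 0.23 [217. 190.]
bench_pin top [ 0.428 -0.297  0.004] 0.76 [343. 217.]
bench_pin top [0.588 0.199 0.072] 0.25 [163. 153.]
bench_pin scene [ 0.426 -0.294  0.001] 0.69 [158. 236.]
bench_pin scene [ 0.773 -0.1   -0.003] 0.25 [305. 279.]
bench_pin scene [ 0.43  -0.298  0.006] 0.2 [157. 236.]
spare_center top [ 0.618 -0.263  0.009] 0.78 [331. 150.]
spare_center top [ 0.595  0.143 -0.   ] 0.56 [187. 156.]
spare_center scene [ 0.615 -0.266  0.01 ] 0.98 [208. 273.]
ring_clamp top [ 0.386 -0.065  0.002] 0.7 [260. 231.]
ring_clamp scene [ 0.384 -0.067  0.   ] 0.93 [218. 190.]
```

View pics/a.png

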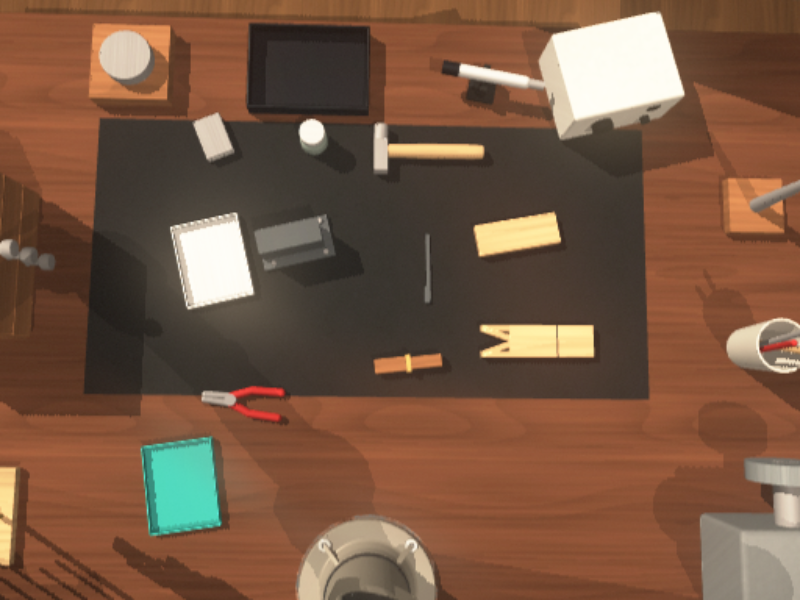

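View pics/b.png

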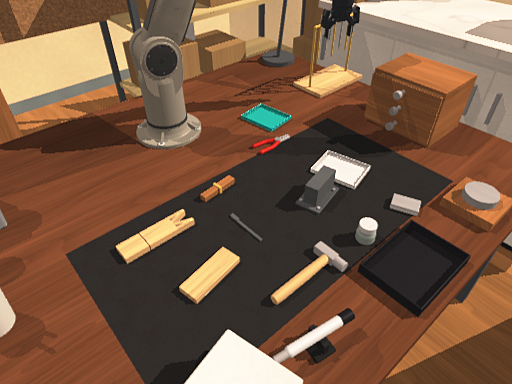

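Run:
```python
from h import *
p=cam('top'); s=cam('scene')
im=p['img'][180:250,300:400,::-1]; a=cv2.resize(im,(800,560),interpolation=cv2.INTER_CUBIC)
cv2.imwrite('pics/c.png',a)
for n,c in (('top',p),('scene',s)):
  P=pts(c)
  for nm,(x,y),r,z0,z1 in (('pin',(.428,-.297),.125,.012,.024),('block',(.598,.143),.1,.062,.078)):
    k=(np.hypot(P[:,0]-x,P[:,1]-y)<r)&(P[:,2]>z0)&(P[:,2]<z1)
    if k.sum()<20: print(n,nm,'few');continue
    R=cv2.minAreaRect((P[k,:2]*1000).astype(np.float32)); print(n,nm,k.sum(),R,np.median(P[k,2]),P[k].min(0),P[k].max(0))
```

```text
top pin 1302 ((426.7326965332031, -295.6404113769531), (53.15995407104492, 200.6832733154297), 0.6213885545730591) 0.018769842898054945 [ 0.39915028 -0.39589947  0.01203164] [ 0.45413115 -0.19550285  0.02387121]
top block 646 ((597.7937622070312, 142.54029846191406), (41.178096771240234, 109.95687866210938), 13.604970932006836) 0.07039035430286189 [0.56585114 0.08445696 0.06201841] [0.62862014 0.19867032 0.07642211]
scene pin 1326 ((425.8424377441406, -296.47137451171875), (63.2670783996582, 201.05116271972656), 0.472796767950058) 0.018722880698321787 [ 0.39413152 -0.39717492  0.0120422 ] [ 0.45743629 -0.19612136  0.02381612]
scene block 422 ((596.5449829101562, 141.27639770507812), (42.14961624145508, 115.72273254394531), 13.471583366394043) 0.07053991396375053 [0.56614043 0.0837856  0.06202307] [0.62808534 0.19896461 0.07445189]
```

The notched pin lies at top-view (537,340) with its notch at the left and its line at (557,340). It could be mistaken for the spare board (517,234) or the ring clamp (408,362), neither of which has a notch. The block is at (293,240) and the white tray at (212,260). The turquoise tray at (181,485) is the decoy. Next I check the close crop and work out the moves.

View pics/c.png

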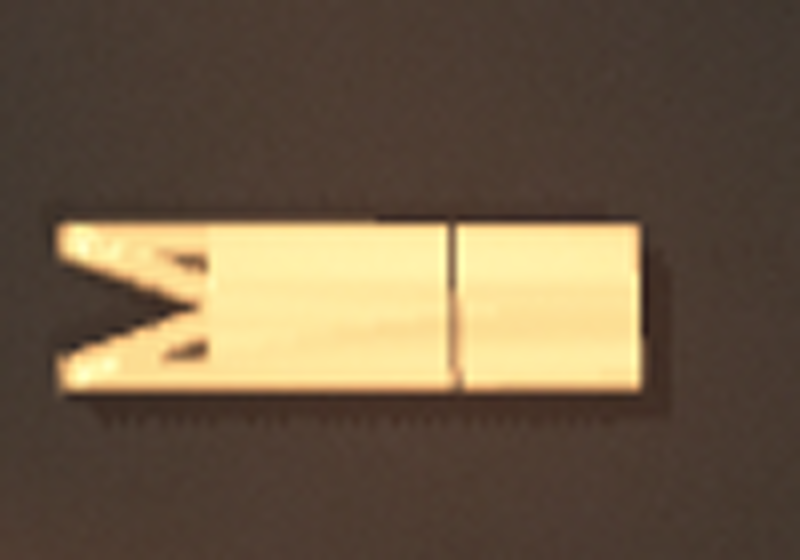

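```bash
cat >> h.py <<'E'
from scipy.spatial.transform import Rotation as Ro
def to(x,yang,frm=None):
    """delta in tool axes from the current measured pose to world x with tool y at yang deg"""
    o=bot.get_obs(); w=o['tool_rot']; R=Ro.from_quat([w[1],w[2],w[3],w[0]]).as_matrix()
    a=np.degrees(np.arctan2(R[1,1],R[0,1])); d=R.T@(np.array(x)-o['eef_pos'])
    print('at',np.round(o['eef_pos'],4),'yang',round(a,2),'t',round(float(o['t']),2),'delta mm',np.round(d*1000,1),'spin',round(-(yang-a),2))
E
python3 - <<'E'
from h import *
to([.56,.25,.22],25); to([.427,-.296,.12],.6)
E
```

```text
at [0.2198 0.6382 0.2393] yang 70.99 t 1.0 delta mm [-448.1 -256.2   19.3] spin 45.99
at [0.2198 0.6382 0.2393] yang 70.99 t 1.0 delta mm [-500.2 -815.8  119.3] spin 70.39
```

The crop shows the V notch at left (60–205, 305) and the scribed line at x≈453, so this is the right pin. Moving now.

send_rows(
  deltas="-0.041 -0.024 0.002 6;-0.082 -0.048 0.004 12;-0.123 -0.072 0.006 18;-0.164 -0.096 0.008 24;-0.205 -0.120 0.01 30",
  claw=1,
)

```text
t: 1.5
eef_pos: [0.3757, 0.4565, 0.2295]
tool_rot: [0.0, 0.417, 0.909, 0.0]
contact_force: [0.1, 0.7, 0.2]
gripper_width: 1.005
grasp_force: 0.0
```

Run:
```python
from h import *
to([.56,.1,.2],25); to([.427,-.296,.12],.6)
```

```text
at [0.3757 0.4565 0.2295] yang 40.75 t 1.5 delta mm [-390.4  -93.    29.3] spin 15.75
at [0.3757 0.4565 0.2295] yang 40.75 t 1.5 delta mm [-603.6 -452.3  109.1] spin 40.15
```

send_rows(
  deltas="-0.047 -0.011 0 0;-0.094 -0.022 0 0;-0.141 -0.033 0 0;-0.188 -0.044 0 0;-0.235 -0.055 0 0",
)

```text
t: 2.0
eef_pos: [0.4879, 0.2428, 0.2297]
tool_rot: [0.0, 0.415, 0.91, 0.0]
contact_force: [2.0, 0.4, 0.8]
gripper_width: 1.0
grasp_force: 0.0
```

send_rows(
  deltas="-0.047 -0.011 0 0;-0.094 -0.022 0 0;-0.141 -0.033 0 0;-0.188 -0.060 0 0;-0.235 -0.090 0 0",
)

```text
t: 2.5
eef_pos: [0.5727, 0.0162, 0.2295]
tool_rot: [0.0, 0.415, 0.91, 0.0]
contact_force: [-0.6, 0.2, 0.4]
gripper_width: 0.999
grasp_force: 0.0
```

Run:
```python
from h import *
to([.427,-.296,.12],.6)
```

```text
at [0.5727 0.0162 0.2295] yang 41.02 t 2.5 delta mm [-139.9 -314.9  109.4] spin 40.42
```

send_rows(
  deltas="-0.017 -0.040 0.01 6;-0.034 -0.080 0.02 12;-0.052 -0.120 0.035 18;-0.070 -0.160 0.05 24;-0.088 -0.200 0.06 30",
)

```text
t: 3.0
eef_pos: [0.4776, -0.1809, 0.1687]
tool_rot: [-0.0, 0.638, 0.77, 0.0]
contact_force: [-0.3, -0.4, -0.3]
gripper_width: 1.004
grasp_force: 0.0
```

Run:
```python
from h import *
to([.427,-.296,.12],.6)
```

```text
at [ 0.4776 -0.1809  0.1687] yang 10.76 t 3.0 delta mm [-103.6  -71.2   48.7] spin 10.16
```

send_rows(
  deltas="-0.035 -0.024 0.015 4;-0.070 -0.048 0.03 8;-0.1015 -0.071 0.048 10;-0.1015 -0.071 0.048 10;-0.1015 -0.071 0.048 10",
)

```text
t: 3.5
eef_pos: [0.4277, -0.2935, 0.1211]
tool_rot: [-0.0, 0.702, 0.712, -0.0]
contact_force: [0.3, 0.7, 0.3]
gripper_width: 1.002
grasp_force: 0.0
```

Run:
```python
from h import *
to([.427,-.296,.012],.6)
p=cam('wrist');save(p,'d.png')
P=pts(p);k=(np.hypot(P[:,0]-.427,P[:,1]+.296)<.13)&(P[:,2]>.014)&(P[:,2]<.023)
print(cv2.minAreaRect((P[k,:2]*1000).astype(np.float32)),k.sum())
for q in('pin_center','pin_mark'): print(q,[(np.round(r['xyz'],4),round(r['confidence'],2)) for r in bot.landmark_of(p,q)[:2]])
```

```text
at [ 0.4277 -0.2935  0.1211] yang 0.86 t 3.5 delta mm [ -2.5  -0.7 109.1] spin 0.26
((426.56304931640625, -295.52520751953125), (56.3017692565918, 200.0895538330078), 0.660082995891571) 18110
pin_center [(array([ 0.429 , -0.2977,  0.0122]), 0.61)]
pin_mark [(array([ 0.4258, -0.3342,  0.0178]), 0.96)]
```

View pics/d.png

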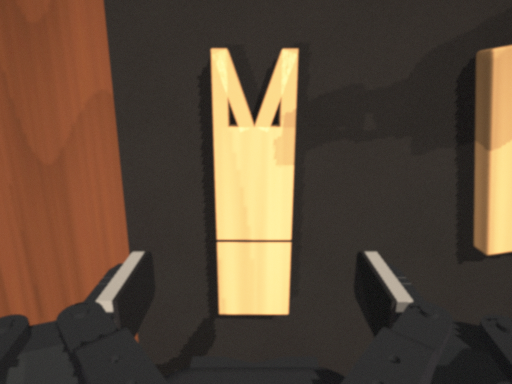

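The wrist view shows the pin between the open jaws, notch up at (255,85), line at row 240, and a fit of 56.3 x 200 mm. I descend to grip it near its balance point.

send_rows(
  deltas="-0.006 -0.001 0.04 0.2;-0.0065 -0.001 0.08 0.2;-0.0065 -0.001 0.1 0.2;-0.0065 -0.001 0.109 0.2;-0.0065 -0.001 0.109 0.2",
)

```text
t: 4.15
eef_pos: [0.4279, -0.2983, 0.0119]
tool_rot: [-0.001, 0.702, 0.713, 0.0]
contact_force: [-0.1, -0.1, -0.1]
gripper_width: 0.999
grasp_force: 0.0
```

send_rows(
  deltas="0 0 0 0;0 0 0 0;0 0 0 0;0 0 0 0;0 0 0 0",
  claw=0.3,
  force=50,
)

```text
t: 4.65
eef_pos: [0.4285, -0.2997, 0.0139]
tool_rot: [0.001, 0.702, 0.712, 0.001]
contact_force: [-1.3, 1.1, 7.2]
gripper_width: 0.635
grasp_force: 52.1
```

send_rows(
  deltas="0 0 0 0;0 0 0 0;0 0 0 0",
)

```text
t: 4.95
eef_pos: [0.4285, -0.2997, 0.0139]
tool_rot: [0.001, 0.702, 0.712, 0.001]
contact_force: [-0.7, 0.9, 7.2]
gripper_width: 0.637
grasp_force: 52.1
```

send_rows(
  deltas="0 0 -0.02 0;0 0 -0.05 0;0 0 -0.09 0;0 0 -0.13 0;0 0 -0.14 0",
)

```text
t: 5.45
eef_pos: [0.4294, -0.3008, 0.1568]
tool_rot: [0.003, 0.702, 0.712, 0.002]
contact_force: [-0.2, 0.2, -0.8]
gripper_width: 0.637
grasp_force: 54.6
```

Run:
```python
from h import *
p=cam('wrist')
P=pts(p);T=bot.get_obs()['eef_pos'];k=(np.hypot(P[:,0]-.427,P[:,1]+.296)<.13)&(abs(P[:,2]-T[2])<.03)
r=cv2.minAreaRect((P[k,:2]*1000).astype(np.float32));print(r,k.sum(),T,np.percentile(P[k,2],[5,50,95]))
to([.47,-.2,.16],5);to([.58,.0,.16],13.6)
```

```text
((428.4476318359375, -273.68133544921875), (82.11160278320312, 153.3866729736328), 0.5412182807922363) 47003 [ 0.42936572 -0.30054317  0.1563492 ] [0.1595466  0.16080814 0.1698312 ]
at [ 0.4294 -0.3005  0.1563] yang 0.78 t 5.5 delta mm [100.   42.   -3.6] spin -4.22
at [ 0.4294 -0.3005  0.1563] yang 0.78 t 5.5 delta mm [298.5 154.7  -3.3] spin -12.82
```

send_rows(
  deltas="0.02 0.011 -0.01 0;0.055 0.029 -0.02 0;0.09 0.047 -0.03 0;0.13 0.068 -0.03 0;0.17 0.089 -0.03 0",
)

```text
t: 6.0
eef_pos: [0.5141, -0.1264, 0.1817]
tool_rot: [-0.0, 0.702, 0.712, 0.0]
contact_force: [1.4, -0.5, -1.2]
gripper_width: 0.637
grasp_force: 54.5
```

send_rows(
  deltas="0.04 0.02 0 -3;0.075 0.038 0 -6;0.105 0.055 0 -9;0.13 0.067 0 -13;0.13 0.067 0 -13",
)

```text
t: 6.5
eef_pos: [0.5803, 0.008, 0.1811]
tool_rot: [-0.001, 0.613, 0.79, 0.0]
contact_force: [-0.3, 0.1, -2.2]
gripper_width: 0.639
grasp_force: 54.5
```

Run:
```python
from h import *
p=cam('wrist');save(p,'e.png')
P=pts(p);k=(np.hypot(P[:,0]-.598,P[:,1]-.143)<.08)&(abs(P[:,2]-.07)<.004)
r=cv2.minAreaRect((P[k,:2]*1000).astype(np.float32));print(r,k.sum(),P[k].min(0),P[k].max(0),np.median(P[k,2]))
for n,c in(('w',p),('top',cam('top'))):
  for q in('block_edge','pin_center','pin_mark'): print(n,q,[(np.round(r['xyz'],4),round(r['confidence'],2)) for r in bot.landmark_of(c,q)[:2]])
to([.593,.163,.13],13.7)
```

```text
((604.1923828125, 117.28868103027344), (40.281795501708984, 56.99126052856445), 14.411656379699707) 2422 [0.57771706 0.09103535 0.06735301] [0.62969842 0.14970936 0.07226449] 0.0700125258656614
w block_edge []
w pin_center [(array([0.5805, 0.0107, 0.1791]), 0.91)]
w pin_mark [(array([ 0.5856, -0.0254,  0.1849]), 0.79)]
top block_edge [(array([0.5865, 0.1958, 0.0719]), 0.94)]
top pin_center []
top pin_mark [(array([ 0.5882, -0.0303,  0.1843]), 0.62)]
at [0.579  0.0016 0.1824] yang 13.68 t 6.9 delta mm [153.5  51.8  52.3] spin -0.02
```

View pics/e.png

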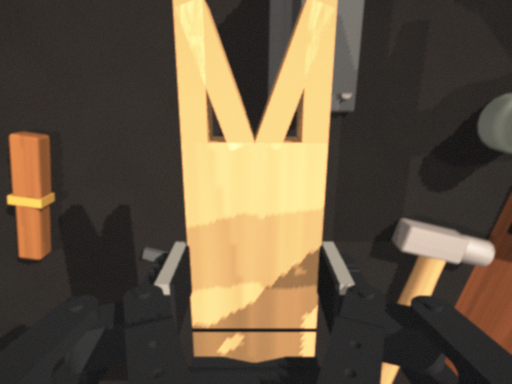

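The pin is held straight in the jaws and the block shows beyond the notch at (320,60), with its axis at about 104°. I carry the pin over the block.

send_rows(
  deltas="0.03 0.01 0.01 0;0.07 0.024 0.03 0;0.11 0.037 0.045 -0.4;0.14 0.047 0.06 -0.4;0.1535 0.052 0.07 -0.4",
)

```text
t: 7.4
eef_pos: [0.5925, 0.1682, 0.1111]
tool_rot: [-0.001, 0.613, 0.79, 0.0]
contact_force: [-0.6, -0.7, -1.6]
gripper_width: 0.634
grasp_force: 54.5
```

Run:
```python
from h import *
p=cam('top');s=cam('scene');T=bot.get_obs()['eef_pos'];print(T)
for n,c in(('top',p),('scene',s),('w',cam('wrist'))):
  for q in('block_edge','pin_center','pin_mark'): print(n,q,[(np.round(r['xyz'],4),round(r['confidence'],2)) for r in bot.landmark_of(c,q)[:1]])
to([.593,.163,.084],14.1)
```

```text
[0.59217188 0.16617535 0.11075287]
top block_edge [(array([0.5857, 0.1963, 0.0703]), 0.65)]
top pin_center [(array([0.5908, 0.1727, 0.1055]), 0.98)]
top pin_mark [(array([0.5992, 0.1336, 0.1129]), 0.62)]
scene block_edge [(array([0.5815, 0.2023, 0.0694]), 0.59)]
scene pin_center [(array([0.5903, 0.1721, 0.1019]), 0.67)]
scene pin_mark [(array([0.6037, 0.14  , 0.1142]), 0.95)]
w block_edge []
w pin_center [(array([0.5947, 0.1713, 0.1055]), 0.9)]
w pin_mark [(array([0.5996, 0.1363, 0.114 ]), 0.82)]
at [0.5934 0.1636 0.1127] yang 14.13 t 8.0 delta mm [-0.5 -0.6 28.7] spin 0.03
```

send_rows(
  deltas="-0.0005 -0.0005 0.012 0;-0.0005 -0.0005 0.020 0;-0.0005 -0.0005 0.025 0;-0.0005 -0.0005 0.028 0;-0.0005 -0.0005 0.029 0",
)

```text
t: 8.5
eef_pos: [0.5922, 0.1635, 0.0839]
tool_rot: [-0.001, 0.614, 0.789, -0.001]
contact_force: [-8.1, -1.3, 17.6]
gripper_width: 0.639
grasp_force: 56.6
```

send_rows(
  deltas="0 0 0 0;0 0 0 0;0 0 0 0",
)

```text
t: 8.8
eef_pos: [0.5925, 0.1636, 0.084]
tool_rot: [-0.0, 0.614, 0.789, -0.0]
contact_force: [-4.9, -1.2, 8.8]
gripper_width: 0.638
grasp_force: 55.5
```

send_rows(
  deltas="0 0 -0.001 0;0 0 -0.001 0;0 0 -0.001 0;0 0 -0.001 0;0 0 -0.001 0",
  claw=1,
)

```text
t: 9.3
eef_pos: [0.5929, 0.1636, 0.0842]
tool_rot: [0.0, 0.614, 0.789, -0.0]
contact_force: [-0.8, -0.6, 0.7]
gripper_width: 1.0
grasp_force: 0.0
```

send_rows(
  deltas="0 0 -0.02 0;0 0 -0.04 0;0 0 -0.06 0;0 0 -0.06 0;0 0 -0.06 0",
)

```text
t: 9.8
eef_pos: [0.5929, 0.1637, 0.1442]
tool_rot: [0.0, 0.614, 0.789, 0.0]
contact_force: [-0.1, 0.7, -0.8]
gripper_width: 0.998
grasp_force: 0.0
```

Run:
```python
from h import *
p=cam('wrist');save(p,'f.png');t=cam('top');print(bot.get_obs()['contact_force'])
for n,c in(('w',p),('top',t)):
  P=pts(c)
  k=(np.hypot(P[:,0]-.592,P[:,1]-.167)<.13)&(P[:,2]>.083)&(P[:,2]<.093)
  r=cv2.minAreaRect((P[k,:2]*1000).astype(np.float32));print(n,r,k.sum(),np.median(P[k,2]))
  for q in('block_edge','pin_center','pin_mark'): print(n,q,[(np.round(r['xyz'],4),round(r['confidence'],2)) for r in bot.landmark_of(c,q)[:1]])
u=np.array([-.242,.970]);e=np.array([.585,.1962]);print(e-30*u/1000,'regrasp',e-105*u/1000)
to(list(e-105*u/1000)+[.14],14.1)
```

```text
[ 0.53241681 -0.29656898 -0.8662002 ]
w ((591.1007080078125, 167.3218994140625), (56.30414962768555, 201.2128448486328), 14.044679641723633) 27255 0.08799405700326188
w block_edge []
w pin_center [(array([0.5914, 0.165 , 0.0807]), 0.57)]
w pin_mark [(array([0.599 , 0.1337, 0.089 ]), 0.67)]
top ((601.0819091796875, 130.547119140625), (57.54656982421875, 124.30693817138672), 13.253532409667969) 732 0.08833238254884734
top block_edge []
top pin_center [(array([0.5843, 0.1671, 0.0776]), 0.88)]
top pin_mark [(array([0.6025, 0.1305, 0.087 ]), 0.56)]
[0.59226 0.1671 ] regrasp [0.61041 0.09435]
at [0.5927 0.1635 0.1438] yang 14.19 t 10.2 delta mm [-71.4   0.3   3.8] spin 0.09
```

View pics/f.png

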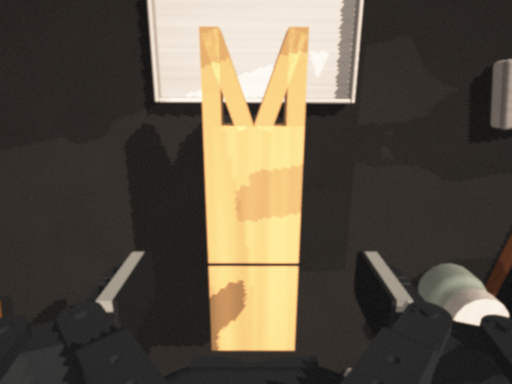

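The pin sits by itself on the block, fit 56.3 x 201 mm at 14.0°, with its top at 88 mm. The notch at (255,75) is over the white tray and the line is at row 264. I now regrip near the tail.

send_rows(
  deltas="-0.03 0 0 0.1;-0.06 -0.001 0 0.1;-0.071 -0.001 0.01 0.1;-0.071 -0.001 0.03 0.1;-0.071 -0.001 0.05 0.1",
)

```text
t: 10.7
eef_pos: [0.6094, 0.0946, 0.0933]
tool_rot: [-0.0, 0.615, 0.788, 0.0]
contact_force: [0.4, -0.0, 0.9]
gripper_width: 1.001
grasp_force: 0.0
```

send_rows(
  deltas="0 0 0.005 0;0 0 0.0095 0;0 0 0.0095 0;0 0 0.0095 0",
)

```text
t: 11.1
eef_pos: [0.6098, 0.0948, 0.0855]
tool_rot: [0.0, 0.615, 0.789, 0.0]
contact_force: [0.5, -0.4, 1.3]
gripper_width: 0.998
grasp_force: 0.0
```

Run:
```python
from h import *
to([.6093,.0946,.0845],14.05);print(bot.get_obs()['contact_force'])
```

```text
at [0.6098 0.0948 0.0855] yang 14.1 t 11.1 delta mm [-0.1 -0.5  1. ] spin 0.05
[ 0.54319295 -0.40969632  1.26050475]
```

Close, with a slight downward bias, then check.

send_rows(
  deltas="0 -0.0005 0.001 0;0 -0.0005 0.001 0;0 -0.0005 0.001 0;0 -0.0005 0.001 0;0 -0.0005 0.001 0",
  claw=0.3,
  force=50,
)

```text
t: 11.6
eef_pos: [0.6092, 0.0945, 0.0846]
tool_rot: [0.0, 0.615, 0.788, 0.001]
contact_force: [-1.0, 0.4, 6.4]
gripper_width: 0.637
grasp_force: 53.1
```

send_rows(
  deltas="0 0 0.0005 0;0 0 0.0005 0;0 0 0.0005 0",
)

```text
t: 11.9
eef_pos: [0.6093, 0.0945, 0.0846]
tool_rot: [0.0, 0.615, 0.788, 0.001]
contact_force: [-2.9, 0.3, 10.4]
gripper_width: 0.637
grasp_force: 53.6
```

```bash
cat > chk.py <<'E'
from h import *
p=cam('wrist');P=pts(p);T=bot.get_obs()['eef_pos']
u=np.array([-.243,.970]);v=np.array([.970,.243]);e=np.array([.585,.1962])
a=(P[:,:2]-e)@u;b=(P[:,:2]-e)@v
k=(abs(b)<.04)&(a>-.14)&(a<.16)&(abs(P[:,2]-.088)<.012)
r=cv2.minAreaRect((P[k,:2]*1000).astype(np.float32));print(r,k.sum())
k2=k&(abs(b)<.024)
A=np.c_[a[k2],b[k2],np.ones(k2.sum())];c,*_=np.linalg.lstsq(A,P[k2,2],rcond=None);print('plane slope along,across,z at edge',c,'nose a',np.percentile(a[k],99.9))
for q in('pin_mark','pin_center'):
  for x in bot.landmark_of(p,q)[:1]: d=x['xyz'][:2]-e;print(q,'along',d@u,'across',d@v,x['xyz'][2])
# mark: dark line
g=p['img'].sum(2).astype(float)
E
python3 chk.py
```

```text
((600.6454467773438, 132.42478942871094), (78.92860412597656, 128.8128662109375), 13.744267463684082) 46808
plane slope along,across,z at edge [0.00049262 0.00127605 0.08805528] nose a -0.001551187169018188
pin_mark along -0.0659903 across -0.004058000000000001 0.0867
pin_center along -0.02939500000000002 across 0.0008831000000000019 0.0796
```

send_rows(
  deltas="0.004 0 0 0;0.011 0 0 0;0.018 0 0 0;0.025 0 0 0;0.030 0 0 0",
)

```text
t: 12.55
eef_pos: [0.603, 0.1221, 0.0846]
tool_rot: [0.002, 0.615, 0.788, 0.0]
contact_force: [1.9, -4.3, 6.9]
gripper_width: 0.636
grasp_force: 53.3
```

send_rows(
  deltas="0.006 0 0 0;0.013 0 0 0;0.02 0 0 0;0.026 0 0 0;0.03 0 0 0",
)

```text
t: 13.05
eef_pos: [0.5958, 0.1512, 0.0847]
tool_rot: [0.002, 0.615, 0.788, 0.001]
contact_force: [0.6, -3.9, 7.6]
gripper_width: 0.636
grasp_force: 53.3
```

send_rows(
  deltas="0.002 0 0 0;0.002 0 0 0;0.002 0 0 0;0.002 0 0 0",
)

```text
t: 13.45
eef_pos: [0.5952, 0.1534, 0.0846]
tool_rot: [0.001, 0.615, 0.788, 0.001]
contact_force: [0.8, -2.2, 8.2]
gripper_width: 0.636
grasp_force: 53.3
```

```bash
cat >> chk.py <<'E'
save(p,'g.png'); s=cam('scene'); im=s['img'][120:210,270:390,::-1]; cv2.imwrite('pics/s.png',cv2.resize(im,(800,600),interpolation=cv2.INTER_CUBIC))
for n,c in (('top',cam('top')),('scene',s)):
 for q in('pin_mark','block_edge'):
  for x in bot.landmark_of(c,q)[:1]: d=x['xyz'][:2]-e;print(n,q,'along',d@u,'across',d@v,x['xyz'][2],x['confidence'])
o=bot.get_obs();d=o['eef_pos'][:2]-e;print('tcp along',d@u,'across',d@v,o['eef_pos'][2],o['contact_force'],o['t'])
E
python3 chk.py
```

```text
((586.2332763671875, 191.22030639648438), (79.8976058959961, 128.874267578125), 14.034024238586426) 46867
plane slope along,across,z at edge [0.0001082  0.00191304 0.08802139] nose a 0.05899828424640604
pin_center along 0.02949179999999998 across -0.00044649999999994277 0.0802
scene pin_mark along -0.20643730000000002 across -0.25778769999999995 0.0022 0.72
tcp along -0.04397570898703016 across -0.0004921117653246435 0.08463128241116316 [-1.00300214 -2.77963116  6.17181866] 13.9
```

View pics/g.png

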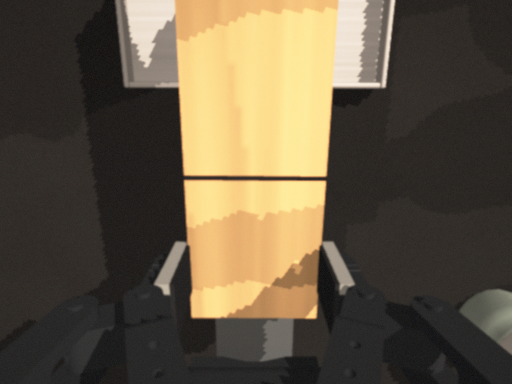

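View pics/s.png

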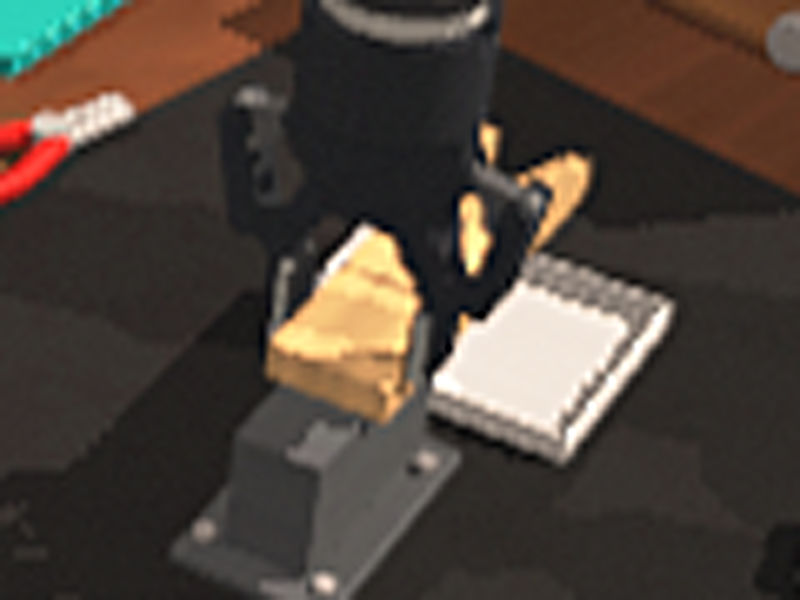

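The wrist view shows the line at (255,178), the tail at row 318 and the block behind the tail down to row 360. Next I measure the line and the block's back end in the block's axes.

Run:
```python
from h import *
p=cam('wrist');I=np.linalg.inv(p['camera_from_world'])
u=np.array([-.243,.970]);v=np.array([.970,.243]);e=np.array([.585,.1962])
def ray(c,r,z):
    d=I[:3,:3]@np.array([(c-p['cx'])/p['fx'],-(r-p['cy'])/p['fy'],-1]);o=I[:3,3];x=o+d*(z-o[2])/d[2];return np.round([(x[:2]-e)@u*1000,(x[:2]-e)@v*1000],1)
g=p['img'].sum(2).astype(float)
for c in (200,225,255,285,310):
    col=g[165:192,c];w=np.clip(np.median(col)-col-80,0,None);r=165+(w*np.arange(27)).sum()/w.sum();print(c,round(r,2),'mark',ray(c,r,.088))
b=g[322:384,230:285].mean(1);print(b[::3].astype(int))
P=pts(p);k=(abs(P[:,2]-.07)<.003);a=(P[:,:2]-e)@u;bb=(P[:,:2]-e)@v;k&=(abs(bb)<.03)&(a<-.06)&(a>-.13);print('block back',np.percentile(a[k],[.5,1,50,99]),np.percentile(bb[k],[1,99]),k.sum())
k=(abs(P[:,2]-.088)<.004)&(abs(bb)<.02);a2=a[k];print('tail',np.percentile(a2,.2))
for r in(317,318,319):print(ray(255,r,.088))
for r in (355,360,362):print('back',ray(255,r,.07))
```

```text
200 177.47 mark [ -3.7 -22.6]
225 177.6 mark [ -3.8 -12.7]
255 177.75 mark [-3.9 -0.8]
285 178.03 mark [-4. 11.]
310 178.24 mark [-4.1 20.9]
[249 253 254 251 248 251 247 250 250 248 243 248 220 146 121 105 108 119
 117 117 111]
block back [-0.10927764 -0.10884329 -0.09493072 -0.08272761] [-0.02062308  0.01856298] 3104
tail -0.06857361226360031
[-68.6  -0.8]
[-69.2  -0.8]
[-69.7  -0.8]
back [-106.1   -0.7]
back [-109.3   -0.7]
back [-110.7   -0.7]
```

The line is 3.9 mm short of the block's end, and the block's back end at -110 mm confirms the frame. I move 4 mm further.

send_rows(
  deltas="0.002 0 0 0;0.004 0 0 0;0.004 0 0 0;0.004 0 0 0;0.004 0 0 0",
)

```text
t: 14.45
eef_pos: [0.5943, 0.1569, 0.0846]
tool_rot: [0.001, 0.616, 0.788, 0.001]
contact_force: [0.1, -4.6, 7.4]
gripper_width: 0.635
grasp_force: 53.3
```

```bash
cat > m.py <<'E'
from h import *
p=cam('wrist');I=np.linalg.inv(p['camera_from_world'])
u=np.array([-.243,.970]);v=np.array([.970,.243]);e=np.array([.585,.1962])
def ray(c,r,z):
    d=I[:3,:3]@np.array([(c-p['cx'])/p['fx'],-(r-p['cy'])/p['fy'],-1]);o=I[:3,3];x=o+d*(z-o[2])/d[2];return np.round([(x[:2]-e)@u*1000,(x[:2]-e)@v*1000],1)
g=p['img'].sum(2).astype(float)
for c in (200,255,310):
    col=g[165:192,c];w=np.clip(np.median(col)-col-80,0,None);r=165+(w*np.arange(27)).sum()/w.sum();print(c,round(r,2),'mark',ray(c,r,.088))
P=pts(p);a=(P[:,:2]-e)@u;bb=(P[:,:2]-e)@v
k=(abs(P[:,2]-.07)<.003)&(abs(bb)<.03)&(a<-.06)&(a>-.13);print('block back',np.percentile(a[k],[.5,1]),k.sum())
k=(abs(P[:,2]-.088)<.01)&(abs(bb)<.02)&(a>-.06);print('slopes',np.linalg.lstsq(np.c_[a[k],bb[k],np.ones(k.sum())],P[k,2],rcond=None)[0])
o=bot.get_obs();d=o['eef_pos'][:2]-e;print(d@u,d@v,o['eef_pos'][2],o['contact_force'],o['grasp_force'],o['t'])
E
python3 m.py
```

```text
200 177.47 mark [ -0.  -22.6]
255 177.79 mark [-0.2 -0.8]
310 178.23 mark [-0.4 20.9]
block back [-0.10608299 -0.10563195] 3117
slopes [-0.00023875  0.00189592  0.08803006]
-0.04033826884137502 -0.0005080940909290833 0.08462945093054713 [ 0.75232068 -3.69944192  7.60491206] 53.2909369468689 14.5
```

```bash
python3 -c "
from station import bot
print(bot.hand_in())"
```

```text
the job is handed in; nothing more can be done
None
```

I handed the job in with the bench pin flat and straight on the block, its scribed line measured within about 1 mm of the block's tray-side end, and its tail still gripped and pressed down at about 7 N; no verdict was shown.

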